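# Morning cavity check of a hand-held tympanometer

### The arm

A 7-joint arm with a two-finger parallel gripper is mounted at the origin on the work surface. World frame = base frame: x ahead of the robot, y to its left, z up, the work surface at z = 0. Lengths are in m, angles in rad, forces in N, time in s.
With the tool pointing down it reaches from about 0.425 to 0.95 m from the base axis. Payload 4.7 kg.
Tool frame: the origin (TCP) lies at the centre of the arm's flange, where the gripper is bolted on; the fingertips stand 182 mm ahead of it and the grasp point (between the pads) lies 164 mm ahead of it; z points along the fingers, y is the line along which they close (so a half turn about z gives the same grasp; the last joint's range is limited). The gripper opens to 87 mm and grips with 3 to 60 N. Pads are 19 mm wide; open, the fingers measure 117 mm over their backs; the gripper's body (75 mm by 190 mm) begins 51 mm behind the grasp point.
Start: joints at [1.224, 0.469, -0.049, 1.532, 0.024, 1.141, -0.082], TCP at [0.211, -0.641, 0.405] pointing down, gripper open.
Joint ranges: [-2.59, 2.59], [-0.33, 1.99], [-1.39, 1.29], [0.1, 2.45], [-1.04, 4.18], [0.21, 1.99], [-2.66, 2.66]. Speed limits (rad/s): [2.57, 2.57, 3.14, 3.14, 3.14, 3.14, 3.14].

### API

Orientations are given as a 3x3 rotation matrix whose columns are the frame's x, y, z axes.
In Python, from bench import bot, capture gives the robot as it stands.
- The arm moves only by the shell command python3 -m pendant 'ROWS' [FORCE]. ROWS is JSON, a list of rows, each a list of 7 numbers: the shift along the tool's x, y, z each as a share of 25 mm, from -1 to 1, then the turn, a rotation vector about the tool's x, y, z each as a share of 360 degrees, from -1 to 1, then the opening, from 0 (shut) to 1 (fully open). In form: [[tx, ty, tz, ax, ay, az, grip], ...]. A call has 1 to 12 rows; each row shifts and turns the commanded pose from where the row before left it, along the tool's axes as they then stand; what a row does not reach is not made up. A row lasts 1/8 s, in which the tool goes at most 62.5 mm and 10.7 degrees, less where a joint would pass 70% of its speed; a pose out of reach is approached as far as the arm can. A call with a number of a shift or a turn outside -1 to 1 is refused whole. A call with a gripper value outside its range is refused whole. The fingers move at their own pace and stop on an object; FORCE is the grip in N (left out, the last holds). Time passes only in rows, so rows that do not move let the fingers close. It gives the time, the measured TCP pose, the force, the opening and the grip force at its end, in the units of the state.
- bot.get_state(): the state, without advancing time (a new reading comes with each control period).
- capture(name): name is "side" or "top"; returns a dict with "image" (384x512x3 uint8, red, green, blue), "depth" (384x512 float32, m along the optical axis (not along the pixel's ray), 0 where there is no reading), "mtx" (3x3 intrinsics, pixels), "eye" and "rotation" of the camera in the world. Camera axes: x right, y down, z forward; pixel columns grow to the right and rows downward; lengths in m; the calibration is good to about 2 mm. A picture is of the moment at which its call begins.
- bot.hand_in(): hands the job in; it is judged then, once.
The state is a dict: "clock": time; "joint_positions": joint angles; "qvel": joint speeds; "joint_efforts": joint torques, N m; "ee_pos": TCP position; "orientation": TCP orientation; "ft_force": force on the tool from outside, world axes, zero at the start; "ft_torque": the same for the moment, N m; "finger_gap": finger opening in m; "grip_force": force on a finger pad.
Only numpy, scipy, OpenCV 4.12 (cv2) and the standard library are available. Lean on these libraries where they do the work, as an engineer would, in place of code of your own. Each camera call takes 0.05 s, during which the arm holds its last target. There are 200 camera calls.

### The job

Do the morning volume check of the hand-held tympanometer: lift it out of its holster and hold its ear tip seated in the mouth of the narrowest of the three metal test cavities on the sloping block for about three seconds, then lift off and seat it the same way in the widest cavity. Each time keep the probe square to the sloping face and press lightly, about 2 newtons, so that the soft ear tip gives only part of the way. Finish while still holding it like that in the widest cavity, and do not disturb the other things on the counter.

Things in the scene. Friction and masses are not known exactly. Their poses are not given: they have to be found in the camera images.
- tymp_grip (a point): Hand-held tympanometer, 0.22 kg, white, standing nose down in its holster. Point on its axis at the height to grip, 35 mm below the handle's top. Its z runs along the instrument away from the ear tip (up at the start). Handle: 46 mm along its x, 32 mm along its y (grip width), 100 mm along z; display on the -x face. Grey nose cone below it; 146 mm long in all.
- tip_end (a point): Lower end of the instrument's dark rubber ear tip, on its axis, 111 mm below tymp_grip (along -z) while not pressed; same axes. The ear tip is a blunt cone, 4 mm wide at its end, widening to 18 mm at 9 mm above the end, 18 mm long, on a thin steel tube under the nose cone (25 mm wide where it meets the handle).
- ear_tip (a joint): How far the soft ear tip has given along the probe tube (m): 0 free, at most 0.006. It pushes back with 0.6 N per mm (3.6 N at the end of its give, after which it is hard).
- holster: Grey charging holster fixed to the counter; origin at the centre of its underside, z up, x and y parallel to the instrument's. Rectangular well 50 x 36 mm (60 x 46 mm outside), rim 85 mm above the counter. The handle rests on ledges 55 mm up, 30 mm deep in the well; its upper 70 mm stand free (top at 155 mm). Lift straight up; the ear tip clears the rim after 76 mm.
- block: Dark grey wedge-shaped block fixed to the counter, 100 mm (its x) by 180 mm (its y); origin at the centre of its underside, z up. Its top slopes 20 degrees down towards -x: 27 mm high at -x, 63 mm at +x. Three round aluminium test cavities stand square to this face in a row along y, 55 mm apart, projecting 18 mm; their order varies.
- mouth_small (a point): Centre of the mouth of the narrowest cavity (20 mm outside diameter), in the plane of its rim. Its z axis points out of the mouth, square to the sloping face; y is the block's y. The bore is 13 mm wide and 16 mm deep; a well seated ear tip goes about 5 mm below the rim.
- mouth_medium (a point): The same for the middle-sized cavity (28 mm outside diameter, same bore). Not used.
- mouth_large (a point): The same for the widest cavity (38 mm outside diameter, same 13 mm bore).
- vial_c (a point): Amber glass vial with an aluminium cap, 25 mm wide, 50 mm high, standing upright (bystander). The point is its centre.
- otoscope_c (a point): Black otoscope lying on the counter, about 160 mm long, 28 mm thick (bystander). The point is in its handle, near the middle of its length; its x runs along the handle towards the head.
- nasal_spec_c (a point): Small steel nasal speculum with two spreading handles, lying flat, 123 mm long, 58 mm wide (bystander). The point is its middle.
- dispenser: White push-button dispenser of blue ear specula with a chrome plunger on top and a clear cup at its foot, fixed to the counter (bystander); 115 x 105 mm, 200 mm high, origin at the centre of its underside.
Mind the look-alikes: they are no part of the job. Leave any blue or yellow look-alike of the part that bears tymp_grip alone.

How it is judged:
By the outcome, as a careful person would: the job done as asked, in the order asked, and still so for the second after the job is handed in, while the arm keeps its last pose, push and grip.
It also fails if it takes over 70 s, if anything falls off the work surface, if the arm or the gripper's body presses on something with over 40 N, if the wrist force passes 120 N, or if a joint passes its speed limit or range.

## Working session

There is one attempt and no reset: what is moved stays moved. The work goes in short steps, Python scripts to look and compute and a shell command to move; the robot and the scene stay as the last step left them, time stands still between calls to the robot, and variables do not carry over. Pictures are saved under pics/ and viewed, at most 10 in all, crops included, and the job is handed in when it is done.

```bash
mkdir -p pics; ls; python3 - <<'E'
from bench import bot, capture
import cv2,numpy as np
for n in("top","side"):
    c=capture(n); np.savez(f"{n}0.npz",**c); cv2.imwrite(f"pics/{n}0.png",cv2.resize(c["image"][:,:,::-1],(800,600)))
    print(n,c["mtx"].round(1).tolist(),np.round(c["eye"],3),np.round(c["rotation"],3).tolist())
s=bot.get_state();print(s["ee_pos"],s["orientation"],s["clock"],s["finger_gap"])
E
```

```text
pics
top [[408.7, 0.0, 259.7], [0.0, 408.7, 193.6], [0.0, 0.0, 1.0]] [0.426 0.058 1.342] [[0.025, -0.994, 0.106], [-1.0, -0.023, 0.012], [-0.01, -0.106, -0.994]]
side [[359.0, 0.0, 253.4], [0.0, 359.0, 195.6], [0.0, 0.0, 1.0]] [ 0.504 -0.554  0.828] [[0.998, -0.047, 0.041], [-0.062, -0.745, 0.664], [-0.0, -0.665, -0.747]]
[ 0.21087854 -0.64099296  0.40377658] [[ 9.49923085e-01  3.12483172e-01 -6.31678439e-04]
 [ 3.12483801e-01 -9.49921605e-01  1.67858903e-03]
 [-7.55141737e-05 -1.79191975e-03 -9.99998392e-01]] 0.1 0.08714081176765935
```

View pics/top0.png

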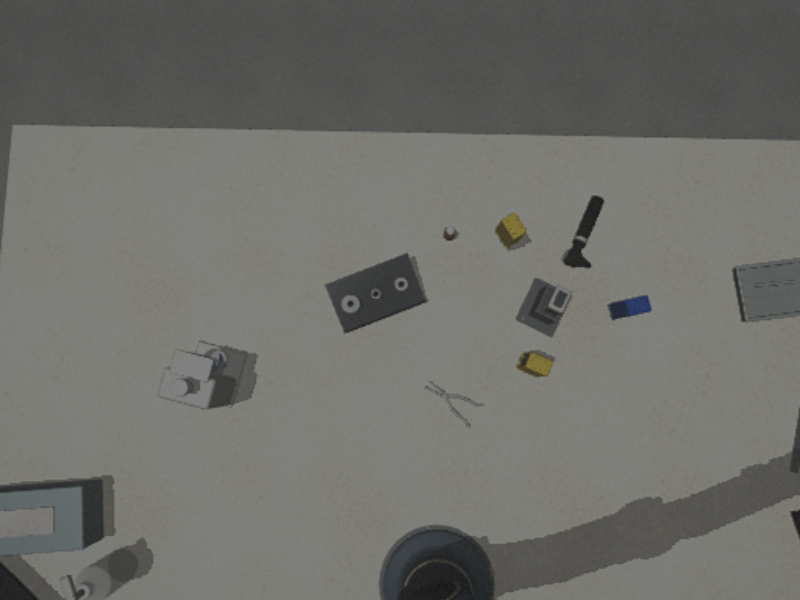

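View pics/side0.png

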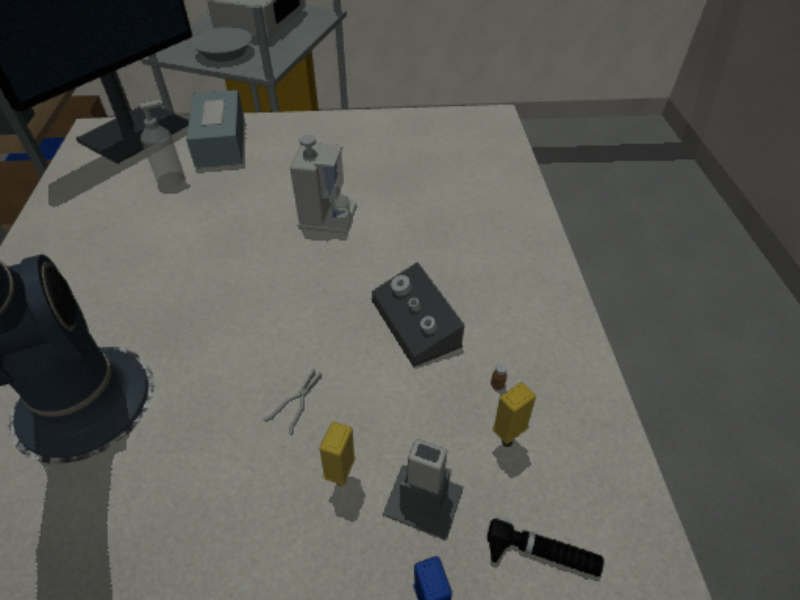

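Top view: the block is at about (375,293), with the narrowest cavity in the middle (376,294), the widest at (350,303) and the medium at (401,284). The white instrument in its holster is at (558,300). Yellow look-alikes stand at (512,230) and (535,363), and the blue one at (630,306). Next I'll take close crops and a point cloud.

```bash
cat > h.py <<'E'
import numpy as np,cv2
from bench import bot,capture
def cloud(c):
    v,u=np.mgrid[:384,:512]; d=c["depth"]; K=c["mtx"]
    p=np.stack([(u-K[0,2])/K[0,0]*d,(v-K[1,2])/K[1,1]*d,d],-1)
    return p@c["rotation"].T+c["eye"]
def proj(c,P):
    q=(np.asarray(P,float)-c["eye"])@c["rotation"]; q=q@c["mtx"].T
    return q[...,:2]/q[...,2:]
def ray(c,uv):
    d=np.linalg.inv(c["mtx"])@np.array([uv[0],uv[1],1.]); d=c["rotation"]@d
    return c["eye"],d/np.linalg.norm(d)
def atz(c,uv,z):
    e,d=ray(c,uv); return e+d*(z-e[2])/d[2]
E
python3 - <<'E'
from h import *
T=dict(np.load("top0.npz"));S=dict(np.load("side0.npz"))
def crop(c,u,v,w,h):
    im=c["image"][v:v+h,u:u+w,::-1]; return cv2.resize(np.clip(im.astype(float)*1.6,0,255).astype(np.uint8),(400,300),interpolation=cv2.INTER_CUBIC)
a=np.vstack([np.hstack([crop(T,320,160,64,48),crop(S,230,275,80,60)]),np.hstack([crop(T,200,155,80,60),crop(S,227,165,80,60)])])
cv2.imwrite("pics/crops.png",a)
PT=cloud(T);PS=cloud(S)
np.set_printoptions(precision=4,suppress=True)
# heights near instrument
for n,P,(u0,u1,v0,v1) in(("T",PT,(320,384,160,225)),("S",PS,(235,310,275,345))):
    q=P[v0:v1,u0:u1].reshape(-1,3); m=(q[:,2]>.145)&(q[:,2]<.165);print(n,m.sum(),q[m].mean(0),q[m].min(0),q[m].max(0))
    m=(q[:,2]>.08)&(q[:,2]<.09);print(" rim",m.sum(),q[m].mean(0))
for n,P,(u0,u1,v0,v1) in(("T",PT,(200,280,155,215)),("S",PS,(227,307,165,240))):
    q=P[v0:v1,u0:u1].reshape(-1,3); m=(q[:,2]>.02);b=q[m];print(n,m.sum(),b.min(0),b.max(0))
print("counter T",np.median(PT[250:300,100:300,2]),"S",np.median(PS[230:260,100:150,2]))
E
```

```text
T 175 [ 0.5659 -0.2117  0.1539] [ 0.5408 -0.2352  0.1453] [ 0.5902 -0.1914  0.1604]
 rim 82 [ 0.5601 -0.201   0.0843]
S 348 [ 0.5656 -0.2164  0.1538] [ 0.5405 -0.2357  0.145 ] [ 0.5902 -0.1921  0.1583]
 rim 200 [ 0.5655 -0.2266  0.0841]
T 1852 [0.4259 0.0385 0.0202] [0.663  0.2392 1.3424]
S 2054 [ 0.5038 -0.5539  0.02  ] [0.6644 0.2397 0.8283]
counter T -0.0002968408129310207 S -0.0003279857492566318
```

View pics/crops.png

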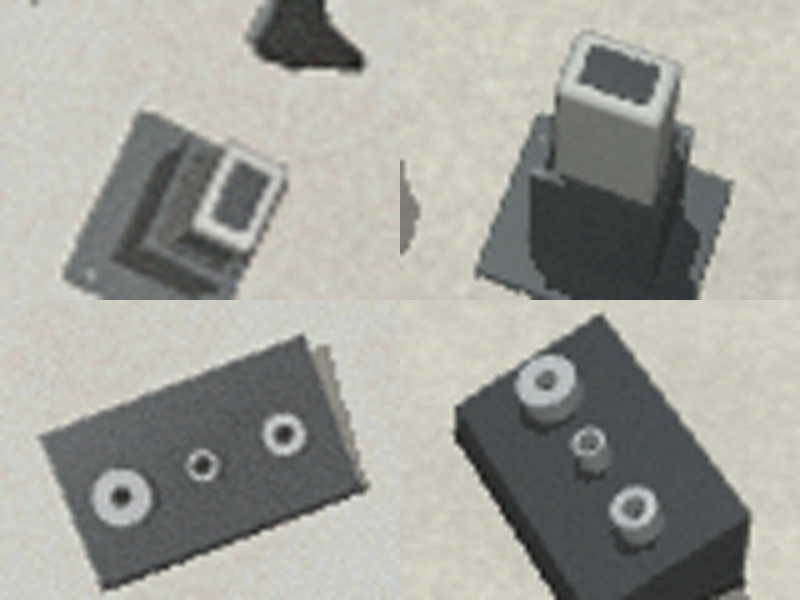

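The crops show the instrument's top with a dark inlay. The holster is square with a base plate, and all three cavities are clear, with the bores visible in both cameras. Next I'll fit the plane and the centres.

```bash
cat > fit.py <<'E'
from h import *
np.set_printoptions(precision=4,suppress=True)
def rect(c,o,ex,ey,half,st=.00025):
    a=np.arange(-half,half,st); Y,X=np.meshgrid(a,a)   # rows x, cols y
    P=o+X[...,None]*ex+Y[...,None]*ey; uv=proj(c,P).astype(np.float32)
    g=cv2.cvtColor(c["image"],cv2.COLOR_RGB2GRAY)
    return cv2.remap(g,uv[...,0],uv[...,1],cv2.INTER_CUBIC),a
E
python3 - <<'E'
from fit import *
T=dict(np.load("top0.npz"));S=dict(np.load("side0.npz"))
bl={}
for n,c,(u0,u1,v0,v1) in(("T",T,(200,280,155,215)),("S",S,(227,307,165,240))):
    q=cloud(c)[v0:v1,u0:u1].reshape(-1,3); q=q[(q[:,2]>.025)&(q[:,2]<.075)]
    # robust plane
    m=np.ones(len(q),bool)
    rng=np.random.default_rng(0);best=0
    for _ in range(500):
        a,b,d=q[rng.choice(len(q),3)];nn=np.cross(b-a,d-a);L=np.linalg.norm(nn)
        if L<1e-5: continue
        k=abs((q-a)@nn/L)<.0025
        if k.sum()>best: best=k.sum();m=k
    cc=q[m].mean(0);nv=np.linalg.svd(q[m]-cc)[2][2];nv*=np.sign(nv[2])
    r=cv2.minAreaRect(q[m][:,:2].astype(np.float32)*1000)
    print(n,m.sum(),"n",nv,"tilt",np.degrees(np.arccos(nv[2])),"dir -x",np.degrees(np.arctan2(nv[1],nv[0])),"rect",r)
    bl[n]=(nv,cc)
nv=bl["T"][0]; yaw=np.arctan2(-nv[1],-nv[0])
o=(bl["T"][1]+bl["S"][1])/2
for n,c in(("T",T),("S",S)):
  nv,cc=bl[n]
  for rad,name in((10,"small"),(14,"med"),(19,"large")):
    ex=np.array([np.cos(yaw),np.sin(yaw),0]);ey=np.array([-ex[1],ex[0],0])
    n20=-np.sin(np.radians(20))*ex+np.array([0,0,np.cos(np.radians(20))]);exs=np.cross(ey,n20)
    ic=cc+ .018*n20
    im,a=rect(c,ic,exs,ey,.085)
    k=np.arange(-(rad+3),rad+3.01,.25);R=np.hypot(*np.meshgrid(k,k))
    t=((R<rad)&(R>6.5)).astype(np.uint8)*255; t=cv2.GaussianBlur(t,(0,0),5)
    msk=(R<rad+2).astype(np.float32)
    r=cv2.matchTemplate(im.astype(np.float32),t.astype(np.float32),cv2.TM_CCOEFF_NORMED,mask=msk)
    r[~np.isfinite(r)]=0
    _,v,_,(x,y)=cv2.minMaxLoc(r)
    cx=-.085+.00025*(y+(len(k)-1)/2); cy=-.085+.00025*(x+(len(k)-1)/2)
    print(n,name,round(v,3),ic+cx*exs+cy*ey)
# instrument
for n,c in(("T",T),("S",S)):
    best=(0,)
    for yd in range(0,180,2):
        y=np.radians(yd);ex=np.array([np.cos(y),np.sin(y),0]);ey=np.array([-ex[1],ex[0],0])
        im,a=rect(c,np.array([.5657,-.214,.155]),ex,ey,.045,.0005)
        k=np.arange(-26,26.01,.5);kj=np.arange(-19,19.01,.5);X,Y=np.meshgrid(k,kj,indexing="ij")
        t=((abs(X)<23)&(abs(Y)<16)&~((abs(X)<16)&(abs(Y)<9))).astype(np.float32);t=cv2.GaussianBlur(t,(0,0),2)
        r=cv2.matchTemplate(im.astype(np.float32),t,cv2.TM_CCOEFF_NORMED);_,v,_,(px,py)=cv2.minMaxLoc(r)
        if v>best[0]: best=(v,yd,np.array([.5657,-.214,.155])+(-.045+.0005*(py+52))*ex+(-.045+.0005*(px+38))*ey)
    q=cloud(c)[150:350].reshape(-1,3);q=q[(q[:,2]>.149)&(q[:,2]<.16)&(np.hypot(q[:,0]-.5657,q[:,1]+.214)<.04)]
    print(n,best,cv2.minAreaRect(q[:,:2].astype(np.float32)*1000),len(q))
    q=cloud(c)[150:350].reshape(-1,3)
    for z0 in(.148,):
      q=q[(q[:,2]>.09)&(q[:,2]<.2)&(np.hypot(q[:,0]-.56,q[:,1]+.21)<.2)]
      k=np.round(q/.02).astype(int)
      u,ct=np.unique(k[:,:2],axis=0,return_counts=True);print([(a*.02,b) for a,b in zip(u,ct) if b>20])
E
```

```text
T 1054 n [-0.3162 -0.131   0.9396] tilt 20.013797283051982 dir -x -157.498388350067 rect ((584.458984375, 139.24929809570312), (100.61087799072266, 179.64047241210938), 22.649917602539062)
S 1399 n [-0.3121 -0.1302  0.9411] tilt 19.763439948379652 dir -x -157.3483751913697 rect ((583.9380493164062, 137.97518920898438), (101.81653594970703, 182.4946746826172), 22.545345306396484)
T small 0.905 [0.5794 0.137  0.0616]
T med 0.964 [0.6004 0.0859 0.0616]
T large 0.968 [0.558  0.1877 0.0615]
S small 0.866 [0.5784 0.1359 0.0615]
S med 0.935 [0.5994 0.0851 0.0615]
S large 0.933 [0.5572 0.1858 0.0614]
T (0.6996119022369385, 154, array([ 0.5664, -0.2127,  0.155 ])) ((565.9395751953125, -212.48074340820312), (32.8430290222168, 45.1893196105957), 65.51152801513672) 163
[(array([ 0.42, -0.18]), np.int64(25)), (array([ 0.44, -0.18]), np.int64(48)), (array([ 0.44, -0.16]), np.int64(60)), (array([ 0.46, -0.18]), np.int64(23)), (array([ 0.46, -0.16]), np.int64(42)), (array([ 0.54, -0.34]), np.int64(36)), (array([ 0.54, -0.2 ]), np.int64(31)), (array([ 0.56, -0.38]), np.int64(35)), (array([ 0.56, -0.3
[... 510 characters left out ...]
([ 0.44, -0.18]), np.int64(77)), (array([ 0.44, -0.16]), np.int64(39)), (array([ 0.46, -0.2 ]), np.int64(63)), (array([ 0.46, -0.18]), np.int64(104)), (array([ 0.46, -0.16]), np.int64(43)), (array([ 0.54, -0.22]), np.int64(93)), (array([ 0.56, -0.24]), np.int64(45)), (array([ 0.56, -0.22]), np.int64(184)), (array([ 0.56, -0.2 ]), np.int64(61)), (array([ 0.58, -0.24]), np.int64(99)), (array([ 0.58, -0.22]), np.int64(96)), (array([ 0.58, -0.2 ]), np.int64(25)), (array([ 0.68, -0.14]), np.int64(110)), (array([ 0.7 , -0.16]), np.int64(48)), (array([ 0.7 , -0.14]), np.int64(126)), (array([ 0.7 , -0.12]), np.int64(52)), (array([ 0.72, -0.14]), np.int64(102)), (array([ 0.72, -0.12]), np.int64(47))]
```

Checks:

| Check | Measured | Expected |
|---|---|---|
| Block slope | 20° | 20° |
| Block size | 100x180 | 100x180 |
| Mouth height | 0.0615 | 0.062 |
| Cavity spacing | 55 mm | 55 mm |
| Instrument top | 46x32 at z 0.155 | matches |

The instrument is at (0.566,-0.2135) with its x axis at -24.5°. Now I'll turn the tool and move above it.

```bash
cat > go.py <<'E'
# prints the shift (tool axes, in 25 mm units) and turn (share of 360) to a target; shift given in the axes AFTER the turn
from h import *
from scipy.spatial.transform import Rotation as R
np.set_printoptions(precision=4,suppress=True)
def to(pos,Rt):
    s=bot.get_state();Rc=np.array(s["orientation"])
    print("t",round(s["clock"],2),"pos",np.array(s["ee_pos"]),"turn",R.from_matrix(Rc.T@Rt).as_rotvec()/(2*np.pi),"shift(after)",Rt.T@(pos-s["ee_pos"])/.025,"shift(now)",Rc.T@(pos-s["ee_pos"])/.025,"gap",round(s["finger_gap"],4),"F",np.array(s["ft_force"]),"q",np.array(s["joint_positions"]))
def down(deg):
    a=np.radians(deg);x=[np.cos(a),np.sin(a),0];z=[0,0,-1.];return np.stack([x,np.cross(z,x),z],1)
E
python3 -m pendant '[[0,0,0,0,0,0.0237,1],[0,0,0,0,0,0.0237,1],[0,0,0,0,0,0.0237,1],[0,0,0,0,0,0.0237,1],[0,0,0,0,0,0.0237,1],[0.265,-0.975,0,0,0,0,1],[0.265,-0.975,0,0,0,0,1],[0.265,-0.975,0,0,0,0,1],[0.265,-0.975,0,0,0,0,1],[0.265,-0.975,0,0,0,0,1],[0.265,-0.975,0,0,0,0,1]]'
python3 -c "
from go import *
to(np.array([.566,-.2135,.284]),down(-24.5))"
```

```text
clock: 1.48
ee_pos: [0.3093, -0.5221, 0.4046]
orientation: [[0.912, -0.41, 0.0], [-0.41, -0.912, 0.001], [-0.0, -0.001, -1.0]]
ft_force: [0.6, -0.1, 0.2]
finger_gap: 0.0869
grip_force: 0.0
t 1.48 pos [ 0.3093 -0.5221  0.4046] turn [-0.0002  0.      0.0009] shift(after) [  4.2229 -15.4901   4.8229] shift(now) [  4.3081 -15.4609   4.8411] gap 0.0869 F [ 0.5703 -0.1325  0.1799] q [ 0.9154  0.3561  0.067   1.7071 -0.0275  1.08   -1.0017]
```

```bash
python3 -m pendant '[[0.28,-1,0,0,0,0,1],[0.28,-1,0,0,0,0,1],[0.28,-1,0,0,0,0,1],[0.28,-1,0,0,0,0,1],[0.28,-1,0,0,0,0,1],[0.28,-1,0,0,0,0,1],[0.28,-1,0,0,0,0,1],[0.28,-1,0,0,0,0,1],[0.28,-1,0,0,0,0,1],[0.28,-1,0,0,0,0,1],[0.28,-1,0,0,0,0,1],[0.28,-1,0,0,0,0,1]]' >/dev/null
python3 -m pendant '[[0.28,-1,0,0,0,0.0009,1],[0.28,-1,0,0,0,0,1],[0.28,-1,0,0,0,0,1],[0.1,-0.46,0,0,0,0,1],[0,0,0,0,0,0,1],[0,0,0,0,0,0,1]]' >/dev/null
python3 - <<'E'
from go import *
to(np.array([.566,-.2135,.284]),down(-24.5))
E
```

```text
t 3.73 pos [ 0.5651 -0.2182  0.4047] turn [ 0.0001  0.     -0.0009] shift(after) [-0.044  -0.1863  4.8289] shift(now) [-0.0437 -0.1903  4.8287] gap 0.0869 F [ 0.1528  0.0667 -0.4344] q [ 0.3671  0.3582 -0.0895  1.7024  0.0364  1.083  -1.7379]
```

```bash
python3 -m pendant '[[-0.04,-0.19,0.5,0,0,0,1],[0,0,1,0,0,0,1],[0,0,1,0,0,0,1],[0,0,1,0,0,0,1],[0,0,0.8,0,0,0,1],[0,0,0.53,0,0,0,1],[0,0,0,0,0,0,1],[0,0,0,0,0,0,1]]' >/dev/null
python3 - <<'E'
from go import *
to(np.array([.566,-.2135,.284]),down(-24.5))
for n in("top","side"):
    c=capture(n);np.savez(n+"1.npz",**c)
    u,v=proj(c,[.566,-.2135,.13]).astype(int);im=c["image"][max(v-60,0):v+60,u-80:u+80,::-1]
    cv2.imwrite(f"{n}1.png",cv2.resize(im,(400,300),interpolation=cv2.INTER_CUBIC))
cv2.imwrite("pics/pre.png",np.hstack([cv2.imread("top1.png"),cv2.imread("side1.png")]))
E
```

```text
t 4.72 pos [ 0.5671 -0.2129  0.2847] turn [-0.     -0.0002 -0.0008] shift(after) [-0.0308  0.041   0.026 ] shift(now) [-0.0306  0.0412  0.026 ] gap 0.087 F [ 0.592  -0.9095 -0.2657] q [ 0.3559  0.4842 -0.0888  1.8162  0.0555  0.8422 -1.7631]
```

View pics/pre.png

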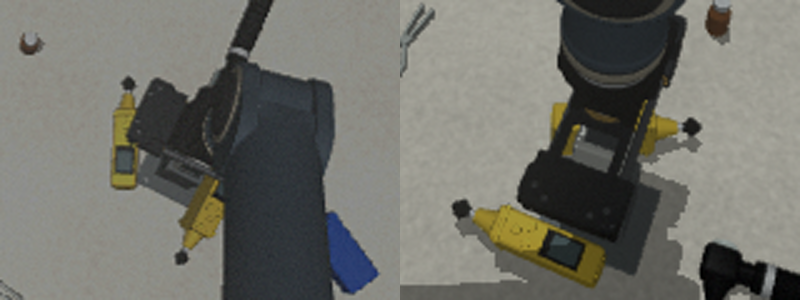

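The side crop shows the white instrument between the open fingers. The yellow look-alikes have toppled by themselves (my fingertips never went below 0.22 m near them) and lie low beside the holster, below finger height. I'll close the gripper now.

```bash
python3 -m pendant '[[0,0,0,0,0,0,0.3],[0,0,0,0,0,0,0.3],[0,0,0,0,0,0,0.2],[0,0,0,0,0,0,0.2],[0,0,0,0,0,0,0.2],[0,0,0,0,0,0,0.2],[0,0,0,0,0,0,0.2],[0,0,0,0,0,0,0.2]]' 30
python3 -m pendant '[[0,0,0,0,0,0,0.2],[0,0,0,0,0,0,0.2],[0,0,0,0,0,0,0.2],[0,0,0,0,0,0,0.2]]'
```

```text
clock: 5.82
ee_pos: [0.5668, -0.2128, 0.284]
orientation: [[0.908, -0.419, -0.0], [-0.419, -0.908, -0.0], [-0.0, 0.0, -1.0]]
ft_force: [-0.8, 0.4, -0.2]
finger_gap: 0.0315
grip_force: 30.0
clock: 6.32
ee_pos: [0.5668, -0.2127, 0.2839]
orientation: [[0.908, -0.419, -0.0], [-0.419, -0.908, -0.0], [-0.0, 0.0, -1.0]]
ft_force: [-0.3, -0.3, -0.7]
finger_gap: 0.0318
grip_force: 30.0
```

```bash
python3 -m pendant '[[0,0,-0.2,0,0,0,0.2],[0,0,-0.5,0,0,0,0.2],[0,0,-0.8,0,0,0,0.2],[0,0,-0.9,0,0,0,0.2],[0,0,-0.9,0,0,0,0.2],[0,0,-0.9,0,0,0,0.2],[0,0,-0.9,0,0,0,0.2],[0,0,-0.6,0,0,0,0.2],[0,0,-0.2,0,0,0,0.2],[0,0,0,0,0,0,0.2],[0,0,0,0,0,0,0.2],[0,0,0,0,0,0,0.2]]'
cat >> go.py <<'E'
YB=np.radians(22.55);N=np.array([-np.sin(np.radians(20))*np.cos(YB),-np.sin(np.radians(20))*np.sin(YB),np.cos(np.radians(20))])
SM=np.array([.579,.1365,.0615]);LG=np.array([.5576,.1868,.0615])
def Rm():
    A=down(-24.9);v=np.cross([0,0,-1.],-N);v*=np.arcsin(np.linalg.norm(v))/np.linalg.norm(v)
    return R.from_rotvec(v).as_matrix()@A
E
python3 - <<'E'
from go import *
to(SM+N*(.275+.05),Rm()); print(Rm())
for n in("top","side"):
    c=capture(n);np.savez(n+"2.npz",**c)
    p=np.array(bot.get_state()["ee_pos"]);u,v=proj(c,p-[0,0,.24]).astype(int);im=c["image"][max(v-48,0):v+48,u-64:u+64,::-1]
    cv2.imwrite(f"{n}2.png",cv2.resize(im,(400,300),interpolation=cv2.INTER_CUBIC)); print(proj(c,p-[0,0,.275]))
cv2.imwrite("pics/lift.png",np.hstack([cv2.imread("top2.png"),cv2.imread("side2.png")]))
E
```

```text
clock: 7.82
ee_pos: [0.5668, -0.2127, 0.4306]
orientation: [[0.908, -0.419, -0.001], [-0.419, -0.908, 0.0], [-0.001, 0.0, -1.0]]
ft_force: [0.5, 0.3, -1.8]
finger_gap: 0.0319
grip_force: 30.0
t 7.83 pos [ 0.5668 -0.2127  0.4306] turn [0.0409 0.0378 0.0003] shift(after) [-9.0889 -8.8958  2.8618] shift(now) [-8.4189 -9.6178  2.5602] gap 0.0319 F [ 0.4577  0.2568 -1.8337] q [ 0.3601  0.3369 -0.0922  1.6712  0.0336  1.1365 -1.7444]
[[ 0.8694 -0.38    0.3159]
 [-0.4367 -0.89    0.1312]
 [ 0.2313 -0.252  -0.9397]]
[357.8651 190.8249]
[273.75   288.8221]
```

View pics/lift.png

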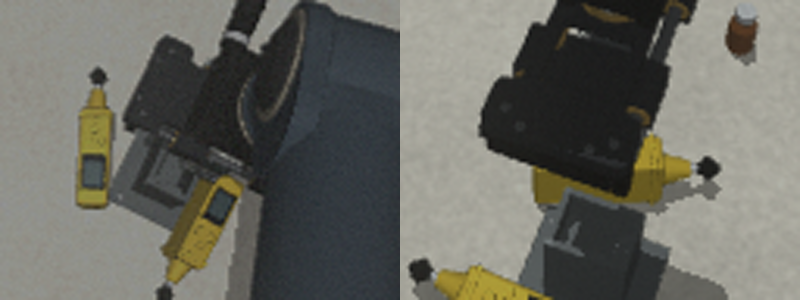

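Holster is empty and the instrument hangs in the gripper (about 2 N). I'll move over the narrow cavity and tilt.

```bash
python3 -m pendant '[[-0.4,-0.46,0,0,0,0,0.2],[-0.84,-0.96,0,0,0,0,0.2],[-0.84,-0.96,0,0,0,0,0.2],[-0.84,-0.96,0,0,0,0,0.2],[-0.84,-0.96,0,0,0,0,0.2],[-0.84,-0.96,0,0,0,0,0.2],[-0.84,-0.96,0,0,0,0,0.2],[-0.84,-0.96,0,0,0,0,0.2],[-0.84,-0.96,0,0,0,0,0.2],[-0.84,-0.96,0,0,0,0,0.2],[-0.46,-0.52,0,0,0,0,0.2]]' | head -2
python3 -m pendant '[[0,0,0,0.0041,0.0038,0,0.2],[0,0,0,0.0068,0.0063,0,0.2],[0,0,0,0.0068,0.0063,0,0.2],[0,0,0,0.0068,0.0063,0,0.2],[0,0,0,0.0068,0.0063,0,0.2],[0,0,0,0.0068,0.0063,0,0.2],[0,0,0,0.0028,0.0025,0,0.2],[0,0,0,0,0,0,0.2],[0,0,0,0,0,0,0.2]]'
python3 - <<'E'
from go import *
to(SM+N*(.275+.04),Rm())
E
```

```text
clock: 9.3
ee_pos: [0.4753, 0.0962, 0.4317]
clock: 10.42
ee_pos: [0.4767, 0.0936, 0.4315]
orientation: [[0.87, -0.378, 0.317], [-0.435, -0.891, 0.131], [0.233, -0.251, -0.94]]
ft_force: [0.5, 0.4, -3.3]
finger_gap: 0.0317
grip_force: 30.0
t 10.43 pos [0.4767 0.0936 0.4315] turn [ 0.     -0.0001  0.0003] shift(after) [-0.6133  0.6457  2.8249] shift(now) [-0.6169  0.6439  2.8246] gap 0.0317 F [ 0.4891  0.4314 -3.3101] q [ 0.0121  0.08   -0.2967  2.0188 -0.023   0.699  -2.2681]
```

```bash
python3 -m pendant '[[-0.2,0.2,0.4,0,0,0,0.2],[-0.3,0.3,0.8,0,0,0,0.2],[-0.11,0.14,0.8,0,0,0,0.2],[0,0,0.6,0,0,0,0.2],[0,0,0.22,0,0,0,0.2],[0,0,0,0,0,0,0.2],[0,0,0,0,0,0,0.2],[0,0,0,0,0,0,0.2]]' | tail -3
python3 - <<'E'
from go import *
to(SM+N*(.275+.04),Rm())
s=bot.get_state();Rc=np.array(s["orientation"]);tip=s["ee_pos"]+.275*Rc[:,2];print("tip",tip)
o=[]
for n in("top","side"):
    c=capture(n);np.savez(n+"3.npz",**c)
    u,v=proj(c,SM+N*.03).astype(int);im=c["image"][v-30:v+30,u-40:u+40,::-1].astype(float)*1.6
    o.append(cv2.resize(np.clip(im,0,255).astype(np.uint8),(400,300),interpolation=cv2.INTER_CUBIC)); print(n,(u-40,v-30),"tip crop px",(proj(c,tip)-[u-40,v-30])*5,"mouth",(proj(c,SM)-[u-40,v-30])*5)
cv2.imwrite("pics/above.png",np.hstack(o))
E
```

```text
ft_force: [0.3, -0.1, -3.0]
finger_gap: 0.0319
grip_force: 30.0
t 11.43 pos [0.4797 0.0955 0.3583] turn [-0.0002 -0.0003  0.0004] shift(after) [-0.0067  0.0232  0.0268] shift(now) [-0.0068  0.0232  0.0268] gap 0.0319 F [ 0.2912 -0.0716 -2.985 ] q [-0.0097  0.1729 -0.2912  2.1042  0.0281  0.5222 -2.3131]
tip [0.5671 0.1316 0.1001]
top (np.int64(200), np.int64(159)) tip crop px [204.6239 155.7059] mouth [200.8319 143.8145]
side (np.int64(221), np.int64(157)) tip crop px [198.3278 139.871 ] mouth [217.2739 178.8125]
```

View pics/above.png

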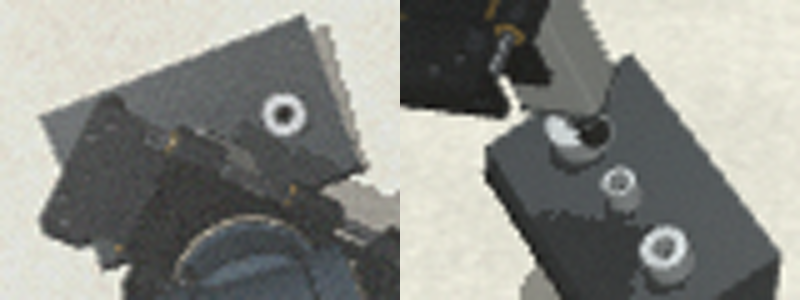

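Side crop: the ear tip is at about (597,132) and the narrow mouth at (621,181), in line along the probe axis. The top camera is blocked. I'll measure the tip-to-mouth offset in the side image itself.

```bash
cat > rel.py <<'E'
from go import *; from fit import rect
def rel(name,M,rad):
    c=dict(np.load(name));exs=np.cross([-np.sin(YB),np.cos(YB),0],N);ey=np.cross(N,exs)
    im,a=rect(c,M,exs,ey,.03);k=np.arange(-(rad+3),rad+3.01,.25);r=np.hypot(*np.meshgrid(k,k))
    t=cv2.GaussianBlur(((r<rad)&(r>6.5)).astype(np.float32),(0,0),4)
    res=cv2.matchTemplate(im.astype(np.float32),t,cv2.TM_CCOEFF_NORMED,mask=(r<rad+1).astype(np.float32));res[~np.isfinite(res)]=0
    _,v,_,(x,y)=cv2.minMaxLoc(res)
    m=M+(-.03+.00025*(y+(len(k)-1)/2))*exs+(-.03+.00025*(x+(len(k)-1)/2))*ey
    return m,v
def tipsil(name,tip,ax):
    c=dict(np.load(name));P=cloud(c);d=P-tip;h=d@ax;rr=np.linalg.norm(d-h[...,None]*ax,axis=-1)
    g=c["image"].max(-1)
    m=(h>-.002)&(h<.018)&(rr<.013)&(c["depth"]>0)
    # model: frustum surface, silhouette by projecting
    e=np.cross(ax,[0,1.,0]);e/=np.linalg.norm(e);f=np.cross(ax,e);th=np.linspace(0,2*np.pi,40)
    pts=np.concatenate([tip+h_*ax+r_*(np.cos(th)[:,None]*e+np.sin(th)[:,None]*f) for h_,r_ in((0,.002),(.009,.009),(.012,.009))])
    hull=cv2.convexHull(proj(c,pts).astype(np.float32)*16)
    mod=np.zeros((384*16,512*16),np.uint8);cv2.fillConvexPoly(mod,hull.astype(np.int32),1);mo=cv2.moments(mod,True)
    hm=m&(h<.0125);vv,uu=np.nonzero(hm)
    return (uu.mean(),vv.mean(),hm.sum()),(mo["m10"]/mo["m00"]/16-.5,mo["m01"]/mo["m00"]/16-.5,mo["m00"]/256), P[hm].mean(0), g[hm].mean()
E
python3 - <<'E'
from rel import *
s=bot.get_state();Rc=np.array(s["orientation"]);tip=s["ee_pos"]+.275*Rc[:,2]
print(rel("side3.npz",SM,10)); print(rel("side3.npz",np.array([.6,.0855,.0615]),14)); print(rel("side0.npz",SM,10))
print(tipsil("side3.npz",tip,-Rc[:,2]))
c=np.load("side3.npz");u,v=proj(c,tip+.007*N).round().astype(int);print(u,v);print(c["image"].max(-1)[v-7:v+8,u-8:u+9])
print(((cloud(c)-tip)@N*1000)[v-7:v+8,u-8:u+9].round().astype(int))
E
```

```text
(array([0.5784, 0.136 , 0.0612]), 0.7901816964149475)
(array([0.5997, 0.0851, 0.0613]), 0.9063679575920105)
(array([0.5784, 0.136 , 0.0612]), 0.8479102253913879)
((np.float64(260.0), np.float64(184.33333333333334), np.int64(12)), (258.97403846153844, 182.47717528373266, 30.9765625), array([0.5647, 0.1253, 0.1095]), np.float64(33.833333333333336))
260 184
[[ 70  71  70  71  72  73  75  76  71  64  45  55  54  54  56  56  54]
 [ 70  69  72  70  72  72  73  78  73  46  49  54  54  55  56  57  55]
 [ 46  47  56  64  63  65  72  73  56  44  48  55  56  55  53  55  54]
 [ 93  71  59  41  50  43  45  37  42  76  70  54  55  56  57  55  57]
 [131 129  69  48  33  29  33  38  35  31  50  63  55  56  56  55  55]
 [132 130 100  70  32  32  50  37  25  27  37  68  57  55  56  56  55]
 [129 131 130 126  94  24  26  25  27  27  30  66  57  56  56  54  56]
 [128 130 131 129  70  26  24  27  25  26  35  66  54  55  56  56  54]
 [114 128 131 131 125  58  24  25  27  27  56  59  55  56  56  54  56]
 [ 67  83  86  88  78  72  58  43  46  71  63  55  55  55  56  55  56]
 [ 50  65  70  72  72  73  74  74
[... 688 characters left out ...]
-46 -51 -55  26  24  20  16  14  11 -54 -58 -57 -56 -61 -58]
 [-39 -40 -40 -42 -40  13  15  17  15  12  12 -56 -60 -62 -61 -57 -57]
 [-42 -42 -42 -41 -40  12  13  14  15  12   9 -57 -58 -57 -58 -59 -60]
 [794 -41 -40 -39 -41  11  11  13  12   9 -54 -60 -59 -58 -58 -58 -59]
 [-46 -43 -41 -45 -43 -45 -45   6   8 -52 -59 -59 -59 -58 -54 -60 -58]
 [-60 -50 -46 -44 -47 -47 -49 -53 -55 -60 -57 -59 -59 -57 -59 -59 -58]
 [-55 -59 -53 -55 -52 -52 -56 -57 -59 -61 -61 -59 -59 -56 -59 -57 -60]
 [-59 -58 -56 -58 -61 -56 -59 -60 -59 -57 -58 -59 -56 -58 -57 -58 -56]
 [-57 -57 -59 -57 -57 -58 -58 -58 -63 -60 -58 -57 -59 -61 -57 -61 -57]
 [-59 -57 -58 -59 -59 -56 -57 -58 -55 -58 -60 -39 -44 -38 -42 -57 -58]]
```

The offset agrees within about 1 mm with (0.579, 0.1365). I'll take a force baseline and then advance to just above contact.

```bash
cat > fz.py <<'E'
from go import *
import sys
def meas(M,k=12):
    F=[];T=[];p=[]
    for _ in range(k):
        capture("side");s=bot.get_state();F.append(s["ft_force"]);p.append(s["ee_pos"]);T.append(s["ft_torque"])
    Rc=np.array(s["orientation"]);F=np.array(F);f=Rc.T@F.mean(0);d=Rc.T@(np.mean(p,0)+.275*Rc[:,2]-M)*1000
    print("t",round(s["clock"],2),"F tool",f,"sd",F.std(0),"T",Rc.T@np.mean(T,0),"tip rel mouth (tool mm)",d,"axis err deg",np.degrees(np.arccos(min(1,-Rc[:,2]@N))))
if __name__=="__main__": meas({"s":SM,"l":LG}[sys.argv[1]],int(sys.argv[2]))
E
python3 fz.py s 12
python3 -m pendant '[[0,0.02,0.4,0,0,0,0.2],[0,0,0.5,0,0,0,0.2],[0,0,0.5,0,0,0,0.2],[0,0,0.2,0,0,0,0.2],[0,0,0,0,0,0,0.2],[0,0,0,0,0,0,0.2]]' >/dev/null
python3 fz.py s 3
```

```text
t 12.12 F tool [-0.5703  0.496   2.2801] sd [0.552  0.5013 0.5642] T [-0.4077 -0.4486  0.0293] tip rel mouth (tool mm) [  0.2647  -0.4717 -40.2032] axis err deg 0.05670557533843329
t 13.03 F tool [-0.9026  0.1801  2.5523] sd [0.2649 0.5557 0.4532] T [-0.3943 -0.4645  0.0418] tip rel mouth (tool mm) [ 0.6031 -0.2487 -0.472 ] axis err deg 0.1082929345796796
```

```bash
python3 -m pendant '[[-0.024,0.01,0.02,0,0,0,0.2],[0,0,0.08,0,0,0,0.2],[0,0,0.08,0,0,0,0.2],[0,0,0.04,0,0,0,0.2],[0,0,0,0,0,0,0.2]]' >/dev/null
python3 fz.py s 6
python3 - <<'E'
from go import *
o=[]
c=capture("side");np.savez("side4.npz",**c);u,v=proj(c,SM+N*.02).astype(int);im=c["image"][v-30:v+30,u-40:u+40,::-1].astype(float)*1.6
cv2.imwrite("pics/s4.png",cv2.resize(np.clip(im,0,255).astype(np.uint8),(640,480),interpolation=cv2.INTER_CUBIC));print(u-40,v-30)
E
```

```text
t 13.95 F tool [-0.4486  0.7551  1.987 ] sd [0.4471 0.3195 0.3634] T [-0.3703 -0.4428  0.0134] tip rel mouth (tool mm) [-0.3547  0.2586  5.3892] axis err deg 0.058529328483072005
222 159
```

View pics/s4.png

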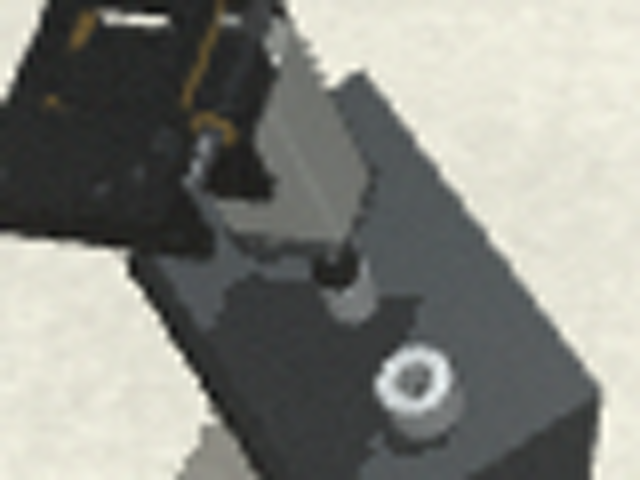

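The ear tip sits in the narrow mouth at about (337,268), concentric with the cavity wall below it. I'll press on gradually.

```bash
python3 -m pendant '[[0.006,-0.004,0.04,0,0,0,0.2],[0,0,0.04,0,0,0,0.2],[0,0,0,0,0,0,0.2],[0,0,0,0,0,0,0.2]]' >/dev/null
python3 fz.py s 10
```

```text
t 15.0 F tool [-0.7671  0.8361  1.4334] sd [0.3872 0.416  0.4074] T [-0.4316 -0.4455  0.0394] tip rel mouth (tool mm) [-0.1851  0.1781  7.359 ] axis err deg 0.05798313141393329
```

```bash
python3 -m pendant '[[0,0,0.03,0,0,0,0.2],[0,0,0.036,0,0,0,0.2],[0,0,0,0,0,0,0.2]]' >/dev/null
python3 fz.py s 16
```

```text
t 16.18 F tool [-0.4771  0.7938  0.2579] sd [0.5225 0.5282 0.4128] T [-0.4538 -0.4595  0.0128] tip rel mouth (tool mm) [-0.1777  0.1649  9.0152] axis err deg 0.06053631378458901
```

Pressing at 2.0 N (baseline 2.28 to 0.26). Now the rest of the hold.

```bash
python3 -m pendant '[[0,0,0,0,0,0,0.2],[0,0,0,0,0,0,0.2],[0,0,0,0,0,0,0.2],[0,0,0,0,0,0,0.2],[0,0,0,0,0,0,0.2],[0,0,0,0,0,0,0.2],[0,0,0,0,0,0,0.2],[0,0,0,0,0,0,0.2],[0,0,0,0,0,0,0.2],[0,0,0,0,0,0,0.2],[0,0,0,0,0,0,0.2],[0,0,0,0,0,0,0.2]]' | tail -3
python3 fz.py s 16
python3 -m pendant '[[0,0,0,0,0,0,0.2],[0,0,0,0,0,0,0.2],[0,0,0,0,0,0,0.2],[0,0,0,0,0,0,0.2],[0,0,0,0,0,0,0.2],[0,0,0,0,0,0,0.2]]' | head -1
```

```text
ft_force: [-1.0, -0.5, -0.7]
finger_gap: 0.0317
grip_force: 30.0
t 18.48 F tool [-0.4516  0.7108  0.2986] sd [0.4379 0.422  0.4321] T [-0.4152 -0.4114  0.0359] tip rel mouth (tool mm) [-0.1961  0.1629  9.0351] axis err deg 0.05935884014170985
clock: 19.23
```

```bash
sed -i 's/LG=np.array(\[.*\])/LG=np.array([.5579,.1872,.0615])/' go.py; grep -n LG= go.py
python3 -m pendant '[[0,0,-0.1,0,0,0,0.2],[0,0,-0.3,0,0,0,0.2],[0,0,-0.5,0,0,0,0.2],[0,0,-0.5,0,0,0,0.2],[0,0,-0.2,0,0,0,0.2],[0,0,0,0,0,0,0.2],[0,0,0,0,0,0,0.2]]' >/dev/null
python3 -c "
from go import *
to(LG+N*.3,Rm())"
```

```text
11:SM=np.array([.579,.1365,.0615]);LG=np.array([.5579,.1872,.0615])
t 20.1 pos [0.4817 0.0963 0.3486] turn [ 0.     -0.0001  0.0004] shift(after) [-1.5948 -1.5004  0.2308] shift(now) [-1.5914 -1.5041  0.23  ] gap 0.0315 F [ 0.0898 -0.0234 -2.127 ] q [-0.0133  0.1902 -0.2901  2.1099  0.039   0.5017 -2.3229]
```

```bash
python3 -m pendant '[[-0.3,-0.28,0,0,0,0,0.2],[-0.5,-0.47,0,0,0,0,0.2],[-0.5,-0.47,0,0,0,0,0.2],[-0.29,-0.28,0,0,0,0,0.2],[0,0,0,0,0,0,0.2],[0,0,0.1,0,0,0,0.2],[0,0,0,0,0,0,0.2]]' >/dev/null
python3 fz.py l 12
python3 - <<'E'
from go import *
to(LG+N*.28,Rm())
c=capture("side");u,v=proj(c,LG+N*.02).astype(int);im=c["image"][v-30:v+30,u-40:u+40,::-1].astype(float)*1.6
cv2.imwrite("pics/s5.png",cv2.resize(np.clip(im,0,255).astype(np.uint8),(640,480),interpolation=cv2.INTER_CUBIC))
E
```

```text
t 21.57 F tool [-0.5978  0.7234  2.2995] sd [0.3166 0.5463 0.5418] T [-0.3901 -0.4506  0.0197] tip rel mouth (tool mm) [  0.6109   0.0377 -28.4085] axis err deg 0.059431690248926035
t 21.57 pos [0.4622 0.1474 0.3467] turn [-0.0001 -0.0002  0.0004] shift(after) [-0.0059  0.0013  0.9375] shift(now) [-0.0068  0.0016  0.9375] gap 0.032 F [-0.0776 -0.7653 -3.3684] q [-0.1379  0.1815 -0.2876  2.1263  0.1227  0.4937 -2.5129]
```

View pics/s5.png

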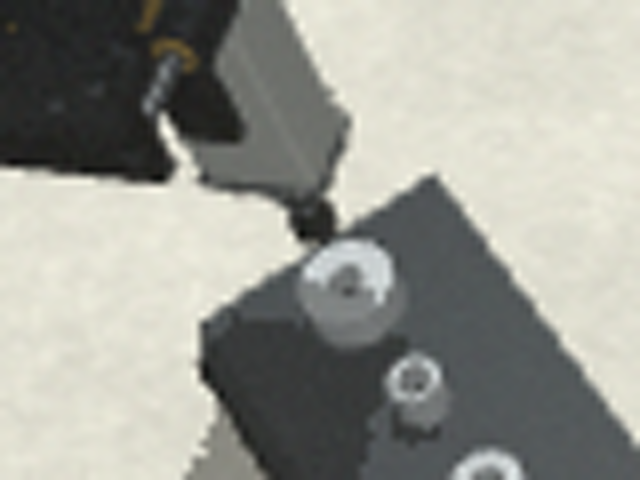

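The tip hangs on the bore axis of the widest cavity: tip at (315,220), bore at (347,280), in line with the probe. Seating it now.

```bash
python3 -m pendant '[[-0.024,0,0.2,0,0,0,0.2],[0,0,0.4,0,0,0,0.2],[0,0,0.4,0,0,0,0.2],[0,0,0.2,0,0,0,0.2],[0,0,0.1,0,0,0,0.2],[0,0,0,0,0,0,0.2],[0,0,0,0,0,0,0.2]]' >/dev/null
python3 fz.py l 4
```

```text
t 22.7 F tool [-0.786   0.6866  2.4612] sd [0.5303 0.3765 0.7861] T [-0.4054 -0.479   0.0013] tip rel mouth (tool mm) [ 0.0351 -0.2666  3.8211] axis err deg 0.08498150473703255
```

Now to 7.4 mm, then 9.0 mm.

```bash
python3 -m pendant '[[0,0.012,0.05,0,0,0,0.2],[0,0,0.05,0,0,0,0.2],[0,0,0.043,0,0,0,0.2],[0,0,0,0,0,0,0.2],[0,0,0,0,0,0,0.2]]' >/dev/null
python3 fz.py l 8
python3 -m pendant '[[0,0,0.03,0,0,0,0.2],[0,0,0.034,0,0,0,0.2],[0,0,0,0,0,0,0.2]]' >/dev/null
python3 fz.py l 16
```

```text
t 23.73 F tool [-0.4836  0.7717  0.8969] sd [0.6706 0.611  0.5505] T [-0.4164 -0.4996  0.0434] tip rel mouth (tool mm) [-0.152   0.1535  7.6182] axis err deg 0.06188411918823124
t 24.9 F tool [-0.8745  0.5508  0.3767] sd [0.5225 0.7303 0.6346] T [-0.4128 -0.5313  0.0161] tip rel mouth (tool mm) [-0.1439  0.1359  9.2302] axis err deg 0.062115998533814505
```

```bash
python3 -m pendant '[[0,0,0,0,0,0,0.2],[0,0,0,0,0,0,0.2],[0,0,0,0,0,0,0.2],[0,0,0,0,0,0,0.2],[0,0,0,0,0,0,0.2],[0,0,0,0,0,0,0.2],[0,0,0,0,0,0,0.2],[0,0,0,0,0,0,0.2],[0,0,0,0,0,0,0.2],[0,0,0,0,0,0,0.2],[0,0,0,0,0,0,0.2],[0,0,0,0,0,0,0.2]]' | head -1
python3 fz.py l 20
python3 - <<'E'
from go import *
c=capture("side");im=c["image"][:,:,::-1].astype(float)*1.4
cv2.imwrite("pics/end.png",cv2.resize(np.clip(im,0,255).astype(np.uint8),(800,600),interpolation=cv2.INTER_CUBIC))
E
```

```text
clock: 26.4
t 27.4 F tool [-0.8334  0.6596  0.2841] sd [0.4871 0.4871 0.3997] T [-0.368  -0.535   0.0228] tip rel mouth (tool mm) [-0.158   0.1847  9.2487] axis err deg 0.05606845257263599
```

View pics/end.png

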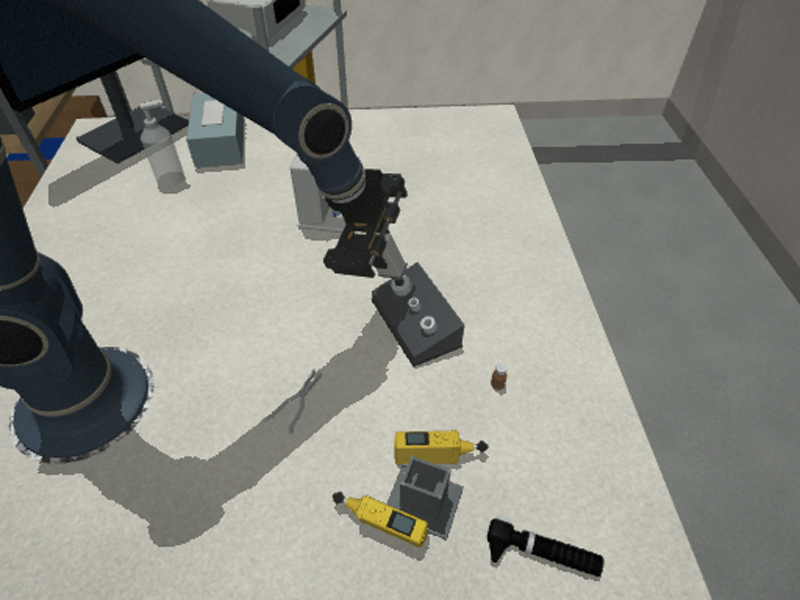

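The probe is seated in the widest cavity at (402,283). The vial, speculum, otoscope and dispenser look unmoved, and the push is steady at 2.0 N. Handing in.

```bash
python3 -c "
from bench import bot
print(bot.hand_in())"
```

```text
the job is handed in; nothing more can be done
None
```

The job is handed in: I seated the tympanometer's ear tip at about 2 N for just under 4 s in the narrowest cavity, then the same way in the widest, and it is still held there; the two yellow look-alikes, standing at first, ended up lying beside the holster, apparently toppled on their own, while the other bystanders I could see look unmoved.

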